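# Nest the water-tank roofs out of the transit carrier

### The job

The domed water-tank roofs have to be nested for storage. First lift the wooden hold-down bar out of the two open brackets of the plywood carrier and lay it down flat on the cutting mat; then take the middle and the small roof out of the carrier and stack them, upside down as they are, in the large roof that stands upside down on the bench: the middle one in the large one and the small one in the middle one, each sitting level on its crown in the centre of the one below. Set the bar and the roofs down rather than letting them fall, leave the large roof standing where it is, and do not disturb the other things on the bench.

Things in the scene. Friction and masses are not known exactly. Their poses are not given: they have to be found in the camera images.
- roof_large: Large rust-red domed tank roof standing upside down on the bench, open side up like a bowl. 140 mm diameter, 30 mm high. Round: yaw does not matter. Origin: centre of the underside of its flat crown, z up out of the mouth. Dome wall 4 mm; inside floor flat to radius 20 mm, 4 mm above the origin. The eaves ring round the mouth is 8 mm thick (radius 62 to 70 mm), 10 mm high. 0.13 kg.
- roof_middle: Middle domed roof, same make, upside down in either bay of the carrier. 100 mm diameter, 40 mm high. Origin: centre of the underside of its flat crown (radius 17 mm), z up out of the mouth. Eaves ring round the mouth 8 mm thick (radius 42 to 50 mm), 14 mm high: pinch it from above, one finger inside, one outside. Inside floor flat to radius 17 mm, 4 mm above the origin. About 0.085 kg.
- roof_small: Small, deep domed roof, same make, upside down in the other bay. 60 mm diameter, 50 mm high. Origin: centre of the underside of its flat crown (radius 12 mm), z up out of the mouth. Eaves ring round the mouth 8 mm thick (radius 22 to 30 mm), 16 mm high: pinch it like the middle one. About 0.05 kg.
- carrier: Low plywood tray, fixed, 238 mm long (its x), 122 mm wide (y), walls 20 mm high, two square bays centred at x = -58 and +58 mm. Origin: centre of its underside, on the bench; bay floors 6 mm above it. On each end (x = -124, +124 mm) stands a steel bracket 32 mm wide with an open-topped slot 17 mm wide: slot bottom 60 mm, bracket top 78 mm above the bench.
- bar: Wooden hold-down bar, 274 mm long (its x), 12 mm square, lying loose in the two brackets above both roofs, underside 60 mm above the bench. In the middle on top it has a wooden grip block 60 mm long (x), 12 mm wide (y, flush with the bar), 26 mm high: 38 mm high in all. Origin: middle of the bar's underside; z up. 0.07 kg.
- bar_grip (a point): Middle of the bar's grip block, 25 mm above the bar's underside; x along the bar, pinch it across y (12 mm).
- mat: Dark green cutting mat, fixed, 300 mm (its x) by 180 mm (its y), 3 mm thick. Origin: centre of its underside. It is empty, and big enough for the bar lengthwise (along x).
- paint_jar: Bystander: small paint jar, 36 mm diameter, 48 mm high, standing off one end of the carrier. Origin: centre of its underside.
- glue_bottle: Bystander: white glue bottle, 38 mm diameter, 95 mm high, near the large roof. Origin: centre of its underside.
- screwdriver: Bystander: screwdriver, 150 mm long, lying near the large roof. Origin: on its underside, near its middle.
- tape_roll: Bystander: roll of tape, 72 mm diameter, 22 mm high, lying flat at the left of the bench. Origin: centre of its underside.
- mug: Bystander: white mug, 76 mm diameter, 85 mm high. Origin: centre of its underside.
- hut: Bystander: model station hut with gabled roof, 70 by 56 mm, about 70 mm high, just beyond the far end of the mat. Origin: centre of its underside.
- wagon: Bystander: brown model goods wagon, 150 by 58 mm, 54 mm high. Origin: centre of its underside.
Things that resemble listed ones, but are neither listed nor needed, are in the scene too. Leave any blue or turquoise look-alike of the roof_middle alone.

How it is judged:
By the outcome, as a careful person would: the job done as asked, in the order asked, and still so for the second after the job is handed in, with the robot touching nothing.
It also fails if it takes over 58 s, if anything falls off the work surface, if the arm or the gripper's body presses on something with over 40 N, if the wrist force passes 120 N, or if a joint passes its speed limit or range.

### The arm

A 7-joint arm with a two-finger parallel gripper is mounted at the origin on the work surface. World frame = base frame: x ahead of the robot, y to its left, z up, the work surface at z = 0. Lengths are in m, angles in rad, forces in N, time in s.
With the tool pointing down it reaches from about 0.425 to 1.025 m from the base axis. Payload 3.6 kg.
Tool frame: the origin (TCP) lies at the very end of the fingers, on their centre line; the grasp point (between the pads) lies r.pinch_z behind it (r.pinch_z is the distance from the TCP to the grasp point, in m); z points along the fingers, y is the line along which they close (so a half turn about z gives the same grasp; the last joint's range is limited). The gripper opens to 85 mm and grips with 20 to 120 N. Pads are 22 mm wide; open, the fingers measure 114 mm over their backs; the gripper's body (76 mm by 85 mm) begins 54 mm behind the grasp point. The pads swing forward as they close: fully open they stand 13 mm farther back than shut.
Start: joints at [-1.218, 0.591, 0.048, 1.609, -0.033, 0.943, -0.034], TCP at [0.313, 0.654, 0.231] pointing down, gripper open.
Joint ranges: [-2.69, 2.69], [-0.47, 2.24], [-1.27, 1.36], [0.19, 2.51], [-1.53, 4.68], [0.08, 2.07], [-3.09, 3.09]. Speed limits (rad/s): [2.57, 2.57, 3.14, 3.14, 3.14, 3.14, 3.14].

### API

Orientations are given as a unit quaternion [x, y, z, w].
In Python, from plant import r, effector, kinematics, vision, sensors gives the robot as it stands. Calls block until the motion is done:
- r.move_pose(position, orientation): joint-space move of the TCP to a pose.
- r.line_to(position, max_speed=0.15, attitude=None, contact_N=None): straight line of the TCP; attitude=None keeps the orientation; max_speed is the mean speed in m/s. With contact_N (N) it stops when the force on the tool has changed by that much, and returns True; else False.
- r.movej(angles): joint-space move.
- effector.command_gripper(opening, squeeze=None): finger opening in m; squeeze is the grip in N (None keeps the last); returns when the fingers have stopped.
- r.sleep(seconds).
- kinematics.ik(position, orientation): joint angles nearest the present ones, or None.
- vision.grab_frame(name): name is "scene" or "side" or "wrist"; returns (picture, depth): 420x560x3 uint8, red, green, blue; 420x560 float32, m along the optical axis (not along the pixel's ray), 0 where there is no reading.
- vision.camera_model(name): a dict with "fx", "fy", "cx", "cy" (pixels), "cam_to_world" (4x4, takes a point from camera to world coordinates). Camera axes: x right, y down, z forward; pixel columns grow to the right and rows downward; lengths in m; the calibration is good to about 2 mm. A picture is of the moment at which its call begins: read the wrist's pose just before it. camera_model takes no time and is no camera call; for the wrist camera it gives the pose at the moment of the call.
A pose or a line that the arm cannot do raises r.PlanningError and nothing moves.
- r.sign_off(): hands the job in; it is judged then, once.
Readings, each from a call of its own:
- sensors.current_time(): time.
- sensors.current_joint_positions(): joint angles.
- sensors.current_joint_vel(): joint speeds.
- sensors.current_joint_efforts(): joint torques, N m.
- sensors.current_eef_pos(): TCP position.
- sensors.current_ee_rot(): TCP orientation.
- sensors.current_ft_force(): force on the tool from outside, world axes, zero at the start.
- sensors.current_torque(): the same for the moment, N m.
- sensors.current_finger_gap(): finger opening in m.
- sensors.current_grasp_force(): force on a finger pad.
Only numpy, scipy, OpenCV 4.12 (cv2) and the standard library are available. Lean on these libraries where they do the work, as an engineer would, in place of code of your own. Each camera call takes 0.05 s, during which the arm holds its last target. There are 200 camera calls.

## Working session

There is one attempt and no reset: what is moved stays moved. The work goes in short steps, each a Python script; the robot and the scene stay as the last script left them, time stands still between calls to the robot, and variables do not carry over. Pictures are saved under pics/ and viewed, at most 10 in all, crops included, and the job is handed in when it is done.

```bash
ls; mkdir -p pics
python3 - <<'E'
from plant import r, effector, kinematics, vision, sensors
import cv2, numpy as np
for n in ["scene","side"]:
    p,d=vision.grab_frame(n); cv2.imwrite(f"pics/{n}0.png",p[:,:,::-1]); np.savez(f"{n}0.npz",p=p,d=d,**vision.camera_model(n))
    print(n,vision.camera_model(n))
print(r.pinch_z,sensors.current_time(),sensors.current_ee_rot())
E
```

```text
pics
scene {'fx': 442.1568644128001, 'fy': 442.1568644128001, 'cx': 283.3856287125909, 'cy': 206.94440746686757, 'cam_to_world': array([[ 0.19480142,  0.63726956, -0.74561379,  1.5110551 ],
       [ 0.98071864, -0.13863978,  0.13773146, -0.19743146],
       [-0.01559967, -0.75806762, -0.65198936,  0.92869885],
       [ 0.        ,  0.        ,  0.        ,  1.        ]])}
side {'fx': 532.0904538433765, 'fy': 532.0904538433765, 'cx': 278.0944407008897, 'cy': 215.28135594085052, 'cam_to_world': array([[-0.79224147, -0.40637602,  0.45520542, -0.22186799],
       [-0.61017873,  0.52030893, -0.59746174,  0.99722546],
       [ 0.00594668, -0.75109064, -0.66017232,  1.18219121],
       [ 0.        ,  0.        ,  0.        ,  1.        ]])}
0.0187 0.1 [ 2.21505200e-01  9.75158657e-01 -1.00191852e-03 -1.91212873e-04]
```

View pics/scene0.png

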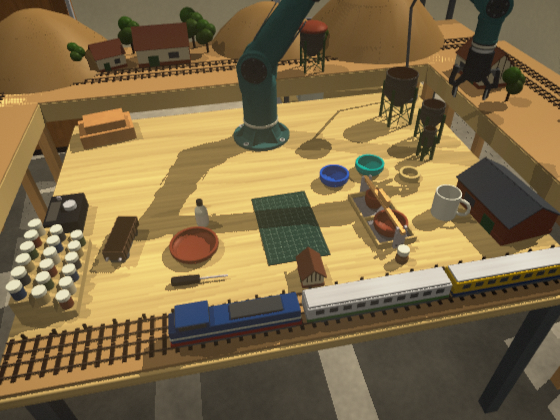

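View pics/side0.png

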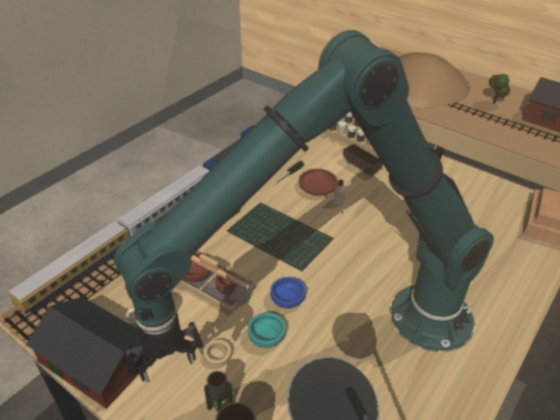

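The scene picture shows the large roof at (194,246), the mat at (289,227), the carrier with bar and two rust-red roofs at about (385,213), the jar at (402,254), and the mug at (447,203). The blue bowl (334,175) and the turquoise bowl (369,165) are look-alikes. I'll take an enlarged crop of the carrier.

```bash
cat > h.py <<'E'
import numpy as np, cv2
def cloud(d,m):
    v,u=np.mgrid[:420,:560]
    P=np.stack([(u-m['cx'])/m['fx']*d,(v-m['cy'])/m['fy']*d,d],-1)
    T=m['cam_to_world']; W=P@T[:3,:3].T+T[:3,3]; W[d==0]=np.nan; return W
E
python3 - <<'E'
from h import *
z=np.load('scene0.npz'); W=cloud(z['d'],z)
cv2.imwrite('pics/c1.png',cv2.resize(z['p'][155:275,320:480,::-1],None,fx=5,fy=5,interpolation=cv2.INTER_CUBIC))
# bench plane
print(np.round([W[v,u] for u,v in [(194,246),(194,232),(289,227),(230,150),(150,260),(402,246),(311,262),(447,190)]],4))
E
```

```text
[[ 0.5707 -0.2913  0.005 ]
 [ 0.5185 -0.2881  0.0118]
 [ 0.5507 -0.0039  0.0055]
 [ 0.0827 -0.1351  0.0017]
 [ 0.5964 -0.417   0.001 ]
 [ 0.7339  0.2766  0.0465]
 [ 0.7599  0.0112  0.0705]
 [ 0.5487  0.5002  0.0619]]
```

View pics/c1.png

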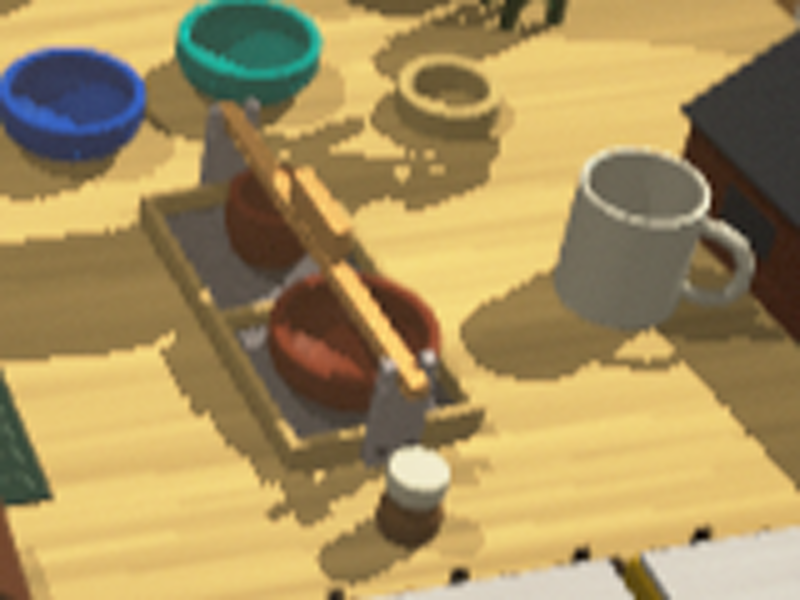

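The crop confirms it: the rust-red middle roof is in the far bay, at about crop (355,340), and the rust-red small one is in the near bay at (265,215). The blue (70,100) and turquoise (250,50) ones stand outside the carrier, so they are the ones to leave alone. Next I fit the geometry from depth.

```bash
cat >> h.py <<'E'
from scipy.optimize import least_squares
def circ(Q,R):
    f=lambda c:np.hypot(Q[:,0]-c[0],Q[:,1]-c[1])-R
    s=least_squares(f,Q.mean(0)[:2],loss='soft_l1',f_scale=.002); return s.x,np.sqrt(np.mean(f(s.x)**2))
def ringfit(W,red,c0,R,h,half):
    """rim top: points near height h within half of c0; midline radius R-.004"""
    m=(abs(W[...,2]-h)<.004)&(np.hypot(W[...,0]-c0[0],W[...,1]-c0[1])<half)&red
    Q=W[m]; return (*circ(Q,R-.004),len(Q))
def redmask(p):
    p=p.astype(int); return (p[...,0]>1.6*p[...,1])&(p[...,0]>1.6*p[...,2])&(p[...,0]>40)
def line(W,c0,lo,hi,half):
    m=(W[...,2]>lo)&(W[...,2]<hi)&(np.hypot(W[...,0]-c0[0],W[...,1]-c0[1])<half)
    Q=W[m]; c=Q.mean(0); w,V=np.linalg.eigh(np.cov((Q-c)[:,:2].T)); t=V[:,1]
    s=(Q-c)[:,:2]@t; e=(Q-c)[:,:2]@V[:,0]
    return c,np.arctan2(t[1],t[0])%np.pi,s.min(),s.max(),e.std(),len(Q)
E
python3 - <<'E'
from h import *
z=np.load('scene0.npz'); W=cloud(z['d'],z); red=redmask(z['p'])
for v,u in [(207,390-5),(222,385)]: print(W[v,u])
for n,c,R,h,hf in [('L',(.55,-.29),.07,.03,.1)]: print(n,ringfit(W,red,c,R,h,hf))
def reg(u0,u1,v0,v1):
    M=np.full_like(W,np.nan); M[v0:v1,u0:u1]=W[v0:v1,u0:u1]; return M
C=reg(345,412,170,250)
c=np.nanmean(C[(C[...,2]>.066)],0)[:2]; print('bar c',c)
print('bar',line(C,c,.066,.075,.2)); print('block',line(C,c,.094,.103,.1))
print('mid',ringfit(C,red,W[222,385],.05,.046,.09)); print('small',ringfit(C,red,W[200,370],.03,.056,.06))
p=z['p'].astype(int); g=(p[...,1]>p[...,0]+8)&(p[...,1]>p[...,2]); G=np.zeros_like(g); G[185:270,245:335]=g[185:270,245:335]
Q=W[G&(abs(W[...,2]-.004)<.006)][:,:2].astype(np.float32); print('mat',cv2.minAreaRect(Q),len(Q))
# bystanders top centers
for n,(u,v),zz in [('jar',(402,249),(.042,.055)),('mug',(447,203),(.075,.092)),('glue',(201,212),(.02,.11)),('hut',(311,265),(.03,.08)),('blue',(334,175),(.02,.06)),('turq',(369,165),(.02,.06)),('tape',(409,173),(.015,.03))]:
    S=reg(u-30,u+30,v-30,v+30); S=S[(S[...,2]>zz[0])&(S[...,2]<zz[1])]
    S=S[np.hypot(*(S[:,:2]-W[v,u,:2]).T)<.07]; print(n,np.round(S.min(0),3),np.round(S.max(0),3))
from plant import vision
import numpy as np
T=vision.camera_model('wrist'); print(T)
from plant import sensors; print(sensors.current_eef_pos())
E
```

```text
[0.59523113 0.27709819 0.07180995]
[0.59779862 0.28450652 0.01242934]
L (array([ 0.58238418, -0.28967018]), np.float64(0.0027199162328474698), 296)
bar c [0.57892373 0.27980358]
bar (array([0.57972111, 0.2800842 , 0.07132267]), np.float64(0.06501636815550871), np.float64(-0.1253681533418226), np.float64(0.14839624534380236), np.float64(0.0056551052917071095), 276)
block (array([0.56997422, 0.28003   , 0.09801866]), np.float64(0.06037964597783141), np.float64(-0.0285346998887622), np.float64(0.03100235899707387), np.float64(0.004048878873820587), 65)
mid (array([0.62649032, 0.28617927]), np.float64(0.007833870515239821), 138)
small (array([0.51144731, 0.27884747]), np.float64(0.0025106850170272636), 33)
mat ((0.5353981256484985, -0.005040206015110016), (0.3005213141441345, 0.17738871276378632), 1.13460373878479) 2597
jar [0.686 0.261 0.042] [0.76  0.306 0.055]
mug [0.544 0.444 0.075] [0.623 0.52  0.089]
glue [ 0.46 -0.32  0.02] [ 0.552 -0.229  0.099]
hut [ 0.701 -0.021  0.03 ] [0.805 0.069 0.077]
blue [0.303 0.143 0.02 ] [0.402 0.241 0.046]
turq [0.27  0.281 0.02 ] [0.368 0.379 0.044]
tape [0.344 0.418 0.015] [0.421 0.489 0.026]
{'fx': 353.44641867314186, 'fy': 353.44641867314186, 'cx': 280.11796073400694, 'cy': 211.76794075023815, 'cam_to_world': array([[ 0.43164689,  0.86841239,  0.24400999,  0.25022461],
       [ 0.90203985, -0.41487764, -0.1191665 ,  0.68257736],
       [-0.00225138,  0.27154458, -0.96242323,  0.3719955 ],
       [ 0.        ,  0.        ,  0.        ,  1.        ]])}
[0.31290498 0.65317046 0.23024565]
```

```bash
cat >> h.py <<'E'
from plant import r, effector, kinematics, vision, sensors
from scipy.spatial.transform import Rotation as Ro
def down(yaw): return (Ro.from_euler('z',yaw)*Ro.from_quat([0,1,0,0])).as_quat()
def snap(n,name):
    m=vision.camera_model(n); p,d=vision.grab_frame(n); np.savez(name+'.npz',p=p,d=d,**m); cv2.imwrite(f'pics/{name}.png',p[:,:,::-1]); return p,cloud(d,m)
def stat(): print('t',sensors.current_time(),'tcp',np.round(sensors.current_eef_pos(),4),'F',np.round(sensors.current_ft_force(),2),'gap',round(sensors.current_finger_gap(),4))
E
python3 - <<'E'
from h import *
r.move_pose([.57,.28,.28],down(.062)); stat(); print(sensors.current_joint_positions())
p,W=snap('wrist','w1'); red=redmask(p)
print('bar',line(W,(.575,.28),.066,.076,.2)); print('block',line(W,(.57,.28),.092,.103,.1))
print('mid',ringfit(W,red,(.627,.286),.05,.046,.07)); print('small',ringfit(W,red,(.511,.279),.03,.056,.05))
E
```

```text
t 1.7667 tcp [0.5693 0.2817 0.2799] F [-0.2  -0.39  0.7 ] gap 0.0851
[-0.50772749  0.42710873 -0.03133897  1.77284017  0.01480455  0.94185412
  1.08992242]
bar (array([0.55124306, 0.30121694, 0.07107158]), np.float64(0.1912156948141881), np.float64(-0.14771700873388002), np.float64(0.12455076205977304), np.float64(0.05368738311305968), 2927)
block (array([0.56530223, 0.28278802, 0.09699046]), np.float64(0.06556881646265156), np.float64(-0.03021062725450424), np.float64(0.029017481906280035), np.float64(0.003497512940094738), 816)
mid (array([0.62233532, 0.28870553]), np.float64(0.002250779602249492), 1499)
small (array([0.50700065, 0.28106217]), np.float64(0.0021481989536911643), 975)
```

View pics/w1.png

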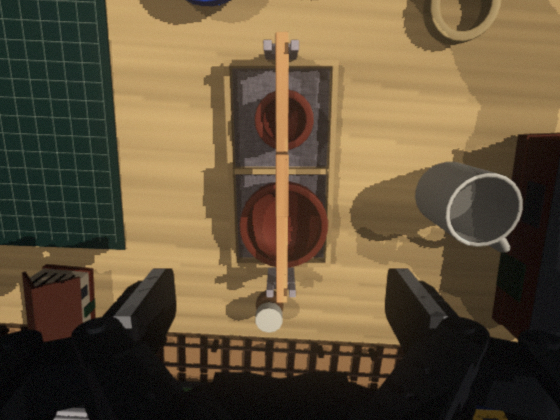

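The wrist view shows the bar running along column 282 with its block near (282,190). The middle roof is at (284,225), the small one at (284,120), and the mat's far right corner at (125,248). The bar comes first: pinch, lift, carry.

Run:
```python
from h import *
z=np.load('w1.npz'); W=cloud(z['d'],z); print('mat corner',W[247,123],'edge',W[10,104],W[120,113],'far edge',W[246,30])
x,y=.5665,.2822
effector.command_gripper(.045,30)
r.line_to([x,y,.10],.2,down(.064)); r.line_to([x,y,.0663],.08); r.sleep(.2); stat()
effector.command_gripper(0,35); stat(); print(sensors.current_grasp_force())
r.line_to([x,y,.14],.12); stat()
```

```text
mat corner [0.67666988 0.08893696 0.00273463] edge [0.40739356 0.08291585 0.00078036] [0.52091161 0.0854147  0.00105975] far edge [ 6.84036496e-01 -3.03228991e-02 -7.01829374e-06]
t 4.1167 tcp [0.5668 0.2824 0.0667] F [-0.49 -0.2  -0.87] gap 0.0451
t 4.5083 tcp [0.5667 0.2823 0.0667] F [-0.58  0.16  2.22] gap 0.0112
37.62347102165222
t 5.275 tcp [0.5659 0.2819 0.1395] F [ 0.88  0.32 -0.31] gap 0.0112
```

Run:
```python
from h import *
x,y=.531,-.005
r.line_to([x,y,.14],.25,down(.02)); stat()
p,W=snap('wrist','w2')
r.line_to([x,y,.025],.12); r.sleep(.2)
hit=r.line_to([x,y,.006],.02,contact_N=3); print(hit); stat()
r.sleep(.2); effector.command_gripper(.03); r.sleep(.1); stat()
r.line_to([x,y,.07],.15)
r.move_pose([.56,-.16,.26],down(0)); r.sleep(.2); stat()
p,W=snap('wrist','w3'); red=redmask(p)
print('L',ringfit(W,red,(.58,-.29),.07,.03,.09))
print('bar',line(W,(.53,-.005),.011,.020,.2)); print('block',line(W,(.53,-.005),.034,.046,.1))
```

```text
t 6.5833 tcp [ 0.5313 -0.0034  0.14  ] F [-0.17 -0.03 -0.21] gap 0.0114
True
t 8.675 tcp [ 0.5309 -0.005   0.0096] F [-0.01 -0.39  3.52] gap 0.0117
t 9.2917 tcp [ 0.5301 -0.005   0.0091] F [-0.13  0.35 -0.83] gap 0.0298
t 11.025 tcp [ 0.5593 -0.1582  0.2583] F [-0.31 -0.25 -0.39] gap 0.0301
L (array([ 0.57820161, -0.2875289 ]), np.float64(0.0023497426606200016), 2738)
bar (array([ 0.52818951, -0.00527786,  0.01412217]), np.float64(0.040250990827118915), np.float64(-0.1985768314733929), np.float64(0.13464147405552368), np.float64(0.006767687159426968), 2721)
block (array([ 0.52967345, -0.00644062,  0.03951457]), np.float64(0.02070106996243659), np.float64(-0.030989213824315538), np.float64(0.028824093817413), np.float64(0.0037695130538488806), 819)
```

View pics/w3.png

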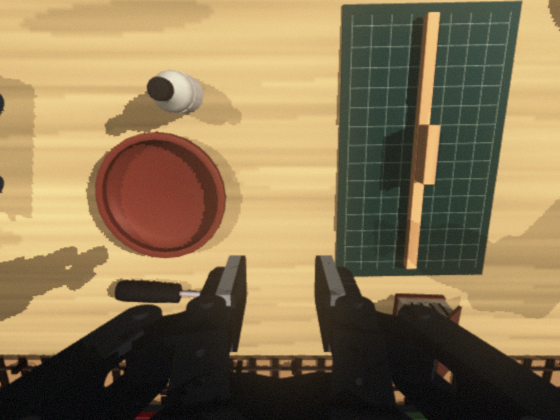

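The bar lies flat on the mat, from (435,12) to (410,268), with the mat running from row 3 to row 275. The large roof is at (162,195), the glue bottle at (175,92) and the screwdriver at (150,292). I'll measure the large roof and the carrier from matching views, so the camera bias cancels.

Run:
```python
from h import *
def look(x,y,name,L):
    r.move_pose([x,y,.24],down(0)); r.sleep(.25); stat(); p,W=snap('wrist',name); red=redmask(p)
    for n,c,R,h in L:
        c,_,_=ringfit(W,red,c,R,h,R+.015); m=(np.hypot(W[...,0]-c[0],W[...,1]-c[1])<R+.01)&red&(W[...,2]>h-.003)
        cs,rr=cv2.minEnclosingCircle((W[m][:,:2]*1000).astype(np.float32))
        print(n,'ring',c,'encl',np.round(cs,1),round(rr,1),'z',np.median(W[m][:,2]))
look(.58,-.288,'w4',[('L',(.578,-.2875),.07,.03)])
effector.command_gripper(.024,40)
look(.56,.284,'w5',[('mid',(.622,.2887),.05,.046),('small',(.507,.281),.03,.056)])
```

```text
t 11.9083 tcp [ 0.5805 -0.2861  0.2403] F [-0.44  0.86 -0.01] gap 0.0301
L ring [ 0.57838929 -0.28846695] encl [ 578.5 -288.4] 69.4 z 0.028887405528930238
t 14.5 tcp [0.5604 0.2832 0.24  ] F [-0.27 -0.02 -0.62] gap 0.0238
mid ring [0.62230307 0.2888765 ] encl [617.7 290.2] 55.1 z 0.04482563879339263
small ring [0.50691777 0.2811263 ] encl [507.1 280.9] 29.5 z 0.0549199436065653
```

View pics/w5.png

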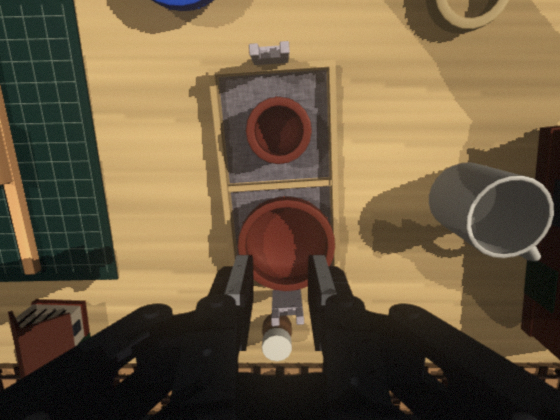

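Both roofs are clear of the bar, middle at (286,245) and small at (279,130). Next I pick up the middle roof on its left (+y) rim.

```bash
cat >> h.py <<'E'
def pick(c,R,top,off,depth=.0115):
    x,y=c[0],c[1]+off
    r.move_pose([x,y,top+.05],down(0)); r.line_to([x,y,top-depth],.08); r.sleep(.15); stat()
    effector.command_gripper(0,45); stat()
    t=sensors.current_eef_pos()
    r.line_to([x,y,top+.03],.06); r.line_to([x,y,.17],.15); r.sleep(.2); stat()
    p,W=snap('wrist','hand%d'%(R*1000)); e=np.array(sensors.current_eef_pos()); red=redmask(p)
    h=e[2]+depth
    g=ringfit(W,red,(e[0],e[1]-off),R,h-.001,R+.012); print('in hand c-tcp',g[0]-e[:2],g[1:],)
    m=red&(np.hypot(W[...,0]-g[0][0],W[...,1]-g[0][1])<R+.01)&(abs(W[...,2]-h)<.008)
    Q=W[m]; s=np.linalg.lstsq(np.c_[Q[:,:2]-g[0],np.ones(len(Q))],Q[:,2],rcond=None)[0]; print('tilt',s)
E
python3 - <<'E'
from h import *
pick((.6223,.2889),.05,.046,.0453)
E
```

```text
t 16.3167 tcp [0.6228 0.3345 0.0352] F [ 0.19 -0.39 -0.21] gap 0.0239
t 16.6083 tcp [0.6228 0.3344 0.0352] F [-0.77 -0.52  2.75] gap 0.0054
t 18.425 tcp [0.6215 0.3337 0.1685] F [-0.35  0.51 -0.79] gap 0.0057
in hand c-tcp [-0.00204947 -0.04526032] (np.float64(0.002314349709022006), 9352)
tilt [-0.00807728  0.00221973  0.17775894]
```

View pics/hand50.png

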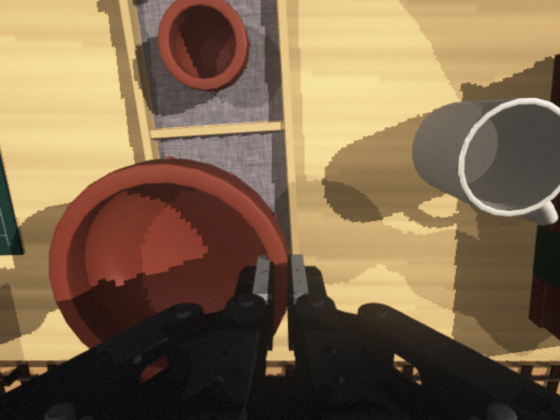

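The middle roof is held level by its rim at (280,275), and the small one is undisturbed at (203,42).

```bash
cat >> h.py <<'E'
def place(x,y,zc):
    r.line_to([x,y,.17],.28); r.line_to([x,y,zc+.02],.12); r.sleep(.25); stat()
    print(r.line_to([x,y,zc-.004],.02,contact_N=2.5)); stat(); r.sleep(.15)
    effector.command_gripper(.02); r.sleep(.1); stat()
    r.line_to([x,y,zc+.05],.1)
E
python3 - <<'E'
from h import *
place(.5795,-.2432,.0331)
r.move_pose([.58,-.288,.24],down(0)); r.sleep(.25); p,W=snap('wrist','w6'); red=redmask(p); stat()
print('L',ringfit(W,red,(.578,-.288),.07,.029,.085)); g=ringfit(W,red,(.578,-.288),.05,.043,.062); print('M',g)
m=red&(np.hypot(W[...,0]-g[0][0],W[...,1]-g[0][1])<.055)&(abs(W[...,2]-.043)<.004)
Q=W[m]; print('tilt',np.linalg.lstsq(np.c_[Q[:,:2]-g[0],np.ones(len(Q))],Q[:,2],rcond=None)[0])
E
```

```text
t 22.0667 tcp [ 0.5799 -0.2434  0.0538] F [-0.61  0.54 -0.65] gap 0.0057
True
t 22.8583 tcp [ 0.5796 -0.2429  0.0374] F [ 0.34 -0.16  4.8 ] gap 0.0056
t 23.4 tcp [ 0.5784 -0.2426  0.0364] F [-0.5  -0.43 -0.52] gap 0.0199
t 25.0083 tcp [ 0.5794 -0.2872  0.2384] F [0.54 1.26 0.65] gap 0.02
L (array([ 0.57823826, -0.28863793]), np.float64(0.004302309830298202), 3033)
M (array([ 0.57537254, -0.28839572]), np.float64(0.0029794395899533756), 943)
tilt [-0.00909379  0.00973796  0.04540731]
```

View pics/w6.png

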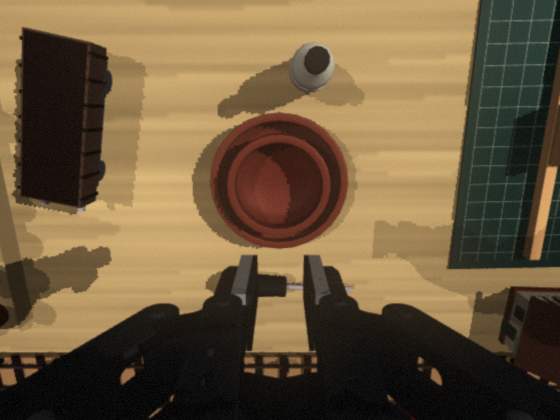

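The middle roof is nested: rim circle centred near (279,183), large roof rim near (279,181). The rim looks slightly high, so I'll fit it more carefully.

```bash
cat > f.py <<'E'
from h import *
def prec(name,specs):
    z=np.load(name+'.npz'); W=cloud(z['d'],z); red=redmask(z['p'])
    for n,c,R,lo,hi,w in specs:
        for _ in range(4):
            rr=np.hypot(W[...,0]-c[0],W[...,1]-c[1]); m=red&(rr>R-.008+.001-w)&(rr<R-.001+w)&(W[...,2]>lo)&(W[...,2]<hi)
            Q=W[m]; c,res=circ(Q,R-.004)
        # outer edge per angle
        m2=red&(rr<R+.006)&(rr>R-.012)&(W[...,2]>lo)&(W[...,2]<hi); Q2=W[m2]; a=np.arctan2(Q2[:,1]-c[1],Q2[:,0]-c[0]); b=((a+np.pi)/(2*np.pi)*36).astype(int)%36
        E=np.array([Q2[b==k][np.hypot(*(Q2[b==k][:,:2]-c).T).argmax()] for k in range(36) if (b==k).sum()>3])
        ce,re=circ(E,R-.0005)
        s=np.linalg.lstsq(np.c_[Q[:,:2]-c,np.ones(len(Q))],Q[:,2],rcond=None)[0]
        print(n,'mid',np.round(c,4),round(res,4),'edge',np.round(ce,4),round(re,4),len(E),'plane',np.round(s,4),'zq',np.round(np.percentile(Q[:,2],[10,50,90]),4))
E
python3 - <<'E'
from f import *
prec('w4',[('L',(.5784,-.2885),.07,.024,.036,.002)])
prec('w6',[('L',(.5784,-.2885),.07,.024,.036,.002),('M',(.577,-.2885),.05,.037,.052,.003)])
prec('w5',[('M',(.6223,.2889),.05,.037,.052,.002),('S',(.507,.281),.03,.047,.062,.002)])
E
```

```text
L mid [ 0.5782 -0.2884] 0.0024 edge [ 0.5786 -0.2887] 0.0005 36 plane [-0.0043  0.0003  0.0287] zq [0.0274 0.0288 0.0299]
L mid [ 0.5783 -0.2887] 0.0023 edge [ 0.5786 -0.2886] 0.0005 36 plane [-0.0033 -0.0006  0.0287] zq [0.0275 0.0289 0.0299]
M mid [ 0.5768 -0.2887] 0.0025 edge [ 0.5776 -0.2887] 0.0002 36 plane [-0.0241 -0.0077  0.0468] zq [0.0438 0.0474 0.0487]
M mid [0.6216 0.2889] 0.0024 edge [0.6225 0.2888] 0.0012 32 plane [-0.0064  0.0021  0.0441] zq [0.0417 0.0447 0.0457]
S mid [0.5068 0.2812] 0.0023 edge [0.5071 0.281 ] 0.0004 36 plane [-0.0067  0.0009  0.0547] zq [0.0536 0.0549 0.0559]
```

Run:
```python
from f import *
for n,c in [('w4',(.5785,-.2886)),('w6',(.5777,-.2887)),('w5',(.6223,.2888))]:
    z=np.load(n+'.npz'); W=cloud(z['d'],z); rr=np.hypot(W[...,0]-c[0],W[...,1]-c[1])
    print(n,[(int(a*1000),round(float(np.median(W[(rr>a)&(rr<a+.003)][:,2])),4)) for a in np.arange(0,.078,.003)])
    dx=W[...,0]-c[0]; dy=W[...,1]-c[1]
    for lab,t,s in [('x',dx,dy),('y',dy,dx)]:
        print('  ',lab,[(int(1000*a),round(float(np.median(W[(abs(s)<.004)&(abs(t-a)<.002)][:,2])),4)) for a in np.arange(-.044,.045,.004)])
p,d=vision.grab_frame('scene'); cv2.imwrite('pics/c7.png',cv2.resize(p[200:275,140:250,::-1],None,fx=7,fy=7,interpolation=cv2.INTER_CUBIC))
```

```text
w4 [(0, 0.003), (3, 0.0029), (6, 0.3134), (9, 0.3208), (12, 0.3156), (15, 0.2731), (18, 0.3119), (21, 0.3168), (24, 0.313), (27, 0.2959), (30, 0.2878), (33, 0.2933), (36, 0.2954), (39, 0.2971), (42, 0.3034), (45, 0.3102), (48, 0.3111), (51, 0.3117), (54, 0.3123), (57, 0.0124), (60, 0.0222), (63, 0.0289), (66, 0.029), (69, 0.019), (72, -0.0009), (75, -0.0009)]
   x [(-44, 0.0061), (-39, 0.0056), (-35, 0.005), (-31, 0.0046), (-27, 0.0038), (-23, 0.0036), (-19, 0.0031), (-15, 0.0029), (-11, 0.3222), (-7, 0.3205), (-3, 0.0033), (0, 0.0027), (4, 0.003), (8, 0.0031), (12, 0.0032), (16, 0.0034), (20, 0.0032), (24, 0.0034), (28, 0.0043), (32, 0.0045), (36, 0.0048), (40, 0.0056), (44, 0.006)]
   y [(-44, 0.3151), (-39, 0.3099), (-35, 0.2962), (-31, 0.2948), (-27, 0.2936), (-23, 0.0032), (-19, 0.0031), (-15, 0.2786), (-11, 0.2644), (-7, 0.0033), (-3, 0.003), (0, 0.0031), (4, 0.0028), (8, 0.0029), (12, 0.0032), (16, 0.2654), (20, 0.2788), (24, 0.0037), (28, 0.0039), (32, 0.2937), (36, 0.2948), (40, 0.2962), (44, 0.3106)]
w6 [(0, 0.0115), (3, 0.0116), (6, 0.2423), (9, 0.3166), (12, 0.2823), (15,
[... 1027 characters left out ...]
0.009), (18, 0.0097), (21, 0.0103), (24, 0.0111), (27, 0.0118), (30, 0.0125), (33, 0.0136), (36, 0.0154), (39, 0.0187), (42, 0.0428), (45, 0.0447), (48, 0.0378), (51, 0.0056), (54, 0.017), (57, 0.0192), (60, 0.0518), (63, 0.2803), (66, 0.2942), (69, 0.2939), (72, 0.3112), (75, 0.2909)]
   x [(-44, 0.0445), (-39, 0.0451), (-35, nan), (-31, 0.0127), (-27, 0.0117), (-23, 0.0112), (-19, 0.0099), (-15, 0.009), (-11, 0.0094), (-7, 0.0094), (-3, 0.009), (0, 0.0092), (4, 0.009), (8, 0.009), (12, 0.0091), (16, 0.0091), (20, 0.0095), (24, 0.0105), (28, 0.0116), (32, 0.0123), (36, 0.0138), (40, 0.0176), (44, 0.035)]
   y [(-44, 0.0448), (-39, 0.0184), (-35, 0.0148), (-31, 0.0129), (-27, 0.012), (-23, 0.0105), (-19, 0.0102), (-15, 0.009), (-11, 0.0098), (-7, 0.0092), (-3, 0.0092), (0, 0.0091), (4, 0.0092), (8, 0.0088), (12, 0.0088), (16, 0.0091), (20, 0.0097), (24, 0.0111), (28, 0.0116), (32, 0.0123), (36, 0.0143), (40, 0.0193), (44, 0.0445)]
  return _methods._mean(a, axis=axis, dtype=dtype,
  ret = ret.dtype.type(ret / rcount)
```

View pics/c7.png

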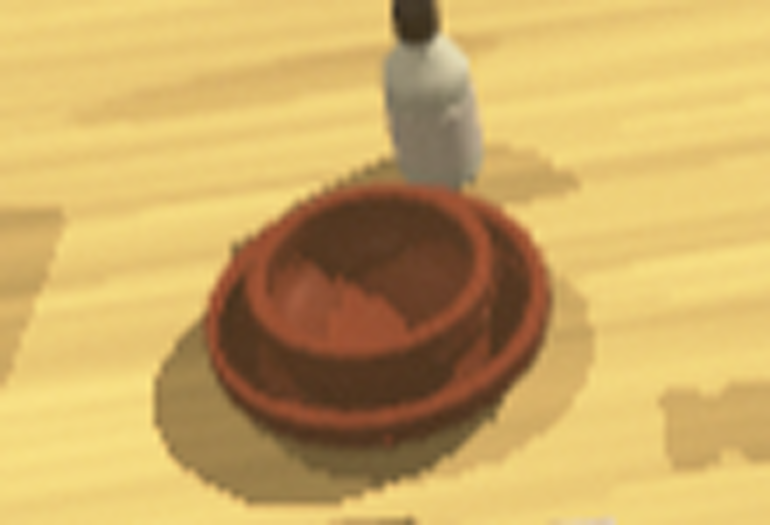

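The nested roof is central to 1 mm and level, but its crown sits about 4 mm above the large roof's floor. A light push on its centre with shut fingers will tell whether it is wedged or resting.

Run:
```python
from f import *
effector.command_gripper(0)
r.line_to([.5785,-.2885,.05],.2); r.sleep(.2)
print(r.line_to([.5785,-.2885,.003],.03,contact_N=8)); stat()
r.line_to([.5785,-.2885,.24],.2); effector.command_gripper(.024); r.sleep(.15); snap('wrist','w8'); stat()
prec('w8',[('L',(.5784,-.2885),.07,.024,.036,.002),('M',(.577,-.2885),.05,.037,.052,.003)])
W=cloud(*[(z['d'],z) for z in [np.load('w8.npz')]][0]); rr=np.hypot(W[...,0]-.578,W[...,1]+.2887); print('floor',np.nanmin(W[rr<.012][:,2]),np.percentile(W[rr<.012][:,2],20))
```

```text
True
t 27.8333 tcp [ 0.5784 -0.2885  0.0127] F [-0.36  1.24  6.08] gap -0.0004
t 29.6833 tcp [ 0.5785 -0.2885  0.2399] F [-0.26 -0.25  0.13] gap 0.0238
L mid [ 0.5783 -0.2887] 0.0023 edge [ 0.5786 -0.2887] 0.0006 36 plane [-0.003  -0.0011  0.0287] zq [0.0275 0.0288 0.0299]
M mid [ 0.5768 -0.2887] 0.0025 edge [ 0.5776 -0.2887] 0.0003 36 plane [-0.023  -0.0058  0.0468] zq [0.0441 0.0473 0.0486]
floor 0.009775036945736448 0.2766056981984526
```

The push found a rigid rest, so this is where the two roofs' shapes meet. The middle roof is 1 mm off in x and tilted about 1°, so I'll regrip it, shift it 1 mm and set it down again.

Run:
```python
from f import *
x,y=.5776,-.2434
r.line_to([x,y,.075],.25); r.line_to([x,y,.0375],.1); r.sleep(.15); effector.command_gripper(0,45); stat()
r.line_to([x,y,.0425],.05); x+=.0013; r.line_to([x,y,.0425],.02); r.sleep(.15)
print(r.line_to([x,y,.031],.02,contact_N=2)); stat(); effector.command_gripper(.024); stat()
r.line_to([x,y,.07],.15); r.line_to([.58,-.288,.24],.25); r.sleep(.1); snap('wrist','w9'); stat()
prec('w9',[('L',(.5784,-.2885),.07,.024,.036,.002),('M',(.577,-.2885),.05,.037,.052,.003)])
```

```text
t 31.4833 tcp [ 0.5781 -0.2434  0.038 ] F [0.16 0.53 1.73] gap 0.0053
True
t 32.4917 tcp [ 0.579  -0.2432  0.038 ] F [-0.95  0.38  3.89] gap 0.0054
t 32.8083 tcp [ 0.578  -0.243   0.0372] F [ 0.38 -0.45 -0.57] gap 0.0242
t 34.175 tcp [ 0.5788 -0.2868  0.2377] F [-0.11  0.66 -0.96] gap 0.024
L mid [ 0.5783 -0.2889] 0.0023 edge [ 0.5786 -0.289 ] 0.0006 36 plane [-0.003  -0.0004  0.0287] zq [0.0275 0.0288 0.0298]
M mid [ 0.5774 -0.289 ] 0.0025 edge [ 0.5782 -0.289 ] 0.0002 36 plane [-0.0174 -0.0082  0.0467] zq [0.0442 0.0473 0.0485]
```

It rests at the same height, now within 0.4 mm of centre and flatter. Next is the small roof.

Run:
```python
from h import *
r.line_to([.58,-.25,.2],.3) if False else None
pick((.507,.281),.03,.056,.025)
prec=None
from f import prec
e=np.array(sensors.current_eef_pos()); h=e[2]+.0115
prec('hand30',[('S',(e[0],e[1]-.025),.03,h-.008,h+.006,.003)]); print(e)
```

```text
t 37.4333 tcp [0.5074 0.3063 0.0451] F [ 0.12 -0.11  0.4 ] gap 0.0243
t 37.7167 tcp [0.5074 0.3063 0.0451] F [0.65 0.04 2.9 ] gap 0.0083
t 39.4667 tcp [0.5063 0.3055 0.1688] F [ 0.93  0.46 -0.7 ] gap 0.0082
in hand c-tcp [-0.00142113 -0.02520466] (np.float64(0.0022186544228951404), 4579)
tilt [ 0.01771195 -0.01047328  0.17859273]
S mid [0.5047 0.2805] 0.0023 edge [0.505  0.2799] 0.0003 26 plane [ 0.0178 -0.0104  0.1786] zq [0.177  0.1787 0.1795]
[0.50643114 0.30554977 0.16890993]
```

Run:
```python
from h import *
from f import prec
place(.5793,-.2637,.0505)
r.line_to([.57,-.285,.26],.25); r.sleep(.15); snap('wrist','w10'); stat()
prec('w10',[('L',(.5784,-.2885),.07,.024,.036,.002),('M',(.578,-.289),.05,.037,.052,.003),('S',(.578,-.289),.03,.055,.072,.003)])
```

```text
t 42.9417 tcp [ 0.5797 -0.264   0.0713] F [ 0.11  1.42 -0.22] gap 0.008
True
t 43.8333 tcp [ 0.5792 -0.2631  0.0512] F [0.46 0.6  5.41] gap 0.008
t 44.3583 tcp [ 0.5778 -0.2634  0.0502] F [-0.37  0.23 -0.78] gap 0.0202
t 46.0 tcp [ 0.569  -0.2842  0.2578] F [-0.47  0.46  0.15] gap 0.02
L mid [ 0.5783 -0.2889] 0.0023 edge [ 0.5785 -0.2888] 0.0006 36 plane [-0.0033 -0.0013  0.0287] zq [0.0276 0.0289 0.0299]
M mid [ 0.5773 -0.289 ] 0.0025 edge [ 0.5781 -0.289 ] 0.0002 36 plane [-0.0118 -0.0098  0.0467] zq [0.0444 0.0473 0.0485]
S mid [ 0.5774 -0.2888] 0.0024 edge [ 0.5779 -0.2888] 0.0002 36 plane [-0.0029 -0.0089  0.0611] zq [0.0597 0.0613 0.0624]
```

View pics/w10.png

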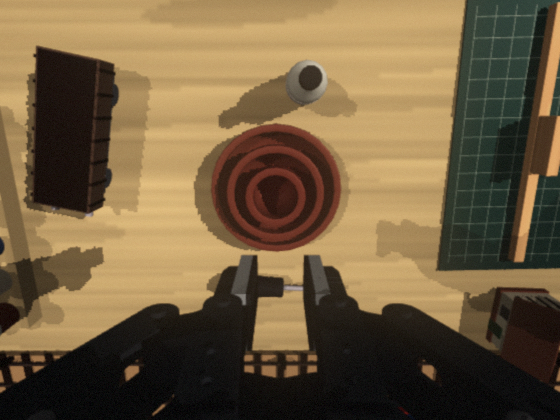

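The three roofs are concentric around (277,190) and level, and the bar lies on the mat at (535,150). The glue bottle, screwdriver and wagon look undisturbed, and the gripper is clear.

```bash
python3 -c "
from plant import r
print(r.sign_off())"
```

```text
the job is handed in; nothing more can be done
None
```

I handed the job in at about 46 s: the bar lies flat on the mat and the three roofs are nested level within 1 mm of centre, but the middle roof's crown rests about 4 mm above the large roof's floor, and a light push and a re-set did not lower it.

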